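# Gauge out the organiser bays with the buffer block

## Robot

A 6-joint arm with a two-finger parallel gripper is mounted at the origin on the work surface. World frame = base frame: x ahead of the robot, y to its left, z up, the work surface at z = 0. Lengths are in m, angles in rad, forces in N, time in s.
With the tool pointing down it reaches from about 0.275 to 0.85 m from the base axis. Payload 19 kg.
Tool frame: the origin (TCP) lies at the very end of the fingers, on their centre line; the grasp point (between the pads) lies 19 mm behind it; z points along the fingers, y is the line along which they close (so a half turn about z gives the same grasp; the last joint's range is limited). The gripper opens to 85 mm and grips with 20 to 120 N. Pads are 22 mm wide; open, the fingers measure 114 mm over their backs; the gripper's body (76 mm by 85 mm) begins 54 mm behind the grasp point. The pads swing forward as they close: fully open they stand 13 mm farther back than shut.
Start: joints at [1.029, 0.15, 1.437, -0, 1.554, -0.134], TCP at [0.228, 0.528, 0.231] pointing down, gripper open.
Joint ranges: [-2.8, 2.8], [-0.68, 2.1], [0.12, 2.68], [-1.39, 4.53], [0.16, 2.79], [-2.81, 2.81]. Speed limits (rad/s): [1.89, 1.89, 2.22, 3.01, 3.01, 3.01].

## Interface

Orientations are given as [roll, pitch, yaw] about the fixed x, y, z axes, in that order (R = Rz(yaw) Ry(pitch) Rx(roll)).
In Python, from bench import env gives the robot as it stands.
- The arm moves only by the tool servo_tool, never from a script. Its arguments are lists of equal length, an entry for each row: "travel": the shift along the world's x, y, z scaled (see below), a list of three; "rot": the turn, a rotation vector about the world's x, y, z scaled (see below), a list of three. A call has 1 to 12 rows; each row shifts and turns the commanded pose from where the row before left it; what a row does not reach is not made up. The controller multiplies each number of a shift by 0.1 m and each number of a turn by 180 degrees. A row lasts 1/10 s, in which the tool goes at most 50 mm and 8.59 degrees, less where a joint would pass 70% of its speed; a pose out of reach is approached as far as the arm can. A call with a number of a shift or a turn outside -1 to 1 is refused whole. A call with a gripper value outside its range is refused whole. "fingers" is the closure in counts, from 0 (fully open) to 255 (shut), set as the call begins (left out, the last holds). The fingers move at their own pace and stop on an object; "force" is the grip in N (left out, the last holds). Time passes only in rows, so rows that do not move let the fingers close. It gives the time, the measured TCP pose, the force, the opening and the grip force at its end, in the units of the state.
- env.get_obs(): the state, without advancing time (a new reading comes with each control period).
- env.snapshot(name): name is "scene" or "top" or "wrist"; returns the picture (420x560x3 uint8, red, green, blue); there is no depth.
- env.camera_model(name): a dict with "camera_matrix" (3x3 intrinsics, pixels), "R" (3x3) and "t" (3): a world point X has camera coordinates R X + t. Camera axes: x right, y down, z forward; pixel columns grow to the right and rows downward; lengths in m; the calibration is good to about 2 mm. The wrist camera is an equidistant fisheye: a pixel r from the principal point sees the ray r / f radians off the axis. A picture is of the moment at which its call begins: read the wrist's pose just before it. camera_model takes no time and is no camera call; for the wrist camera it gives the pose at the moment of the call.
- env.close_job(): hands the job in; it is judged then, once.
The state is a dict: "time_s": time; "q": joint angles; "joint_vel": joint speeds; "tau": joint torques, N m; "position": TCP position; "tcp_rot": TCP orientation; "wrist_force": force on the tool from outside, world axes, zero at the start; "wrist_torque": the same for the moment, N m; "grip_width": finger opening in m; "grasp_force": force on a finger pad.
Only numpy, scipy, OpenCV 4.12 (cv2) and the standard library are available. Lean on these libraries where they do the work, as an engineer would, in place of code of your own. Each camera call takes 0.05 s, during which the arm holds its last target. There are 200 camera calls.

## Task

Set the three sliding dividers of the black tray so that the first three bays, counted from the tray's plain end wall, are each just as wide as the buffer block is thick, with the dividers square across the tray. Work outward one bay at a time with the block as the gauge: stand it on the tray floor in the bay, press the next divider up square and firmly home against it, keeping the pressure on for a moment but not so hard that what is already set shifts, then step the block on to the next bay. Leave the block standing in the third bay, and leave the lamp, the jars and the comb where they are.

Things in the scene. Friction and masses are not known exactly. Their poses are not given: they have to be found in the camera images.
- tray: black acrylic organiser tray, fixed; outside 160 (its x) by 310 (its y) by 36 mm high, open on top, walls 5 mm, floor 6 mm; inside 150 by 300 mm. Origin: centre of its underside, z up. The plain end wall is at +y (inner face at y = +150 mm), the end wall with a hand slot at -y. A flush aluminium track along y down the middle of the floor guides the dividers.
- divider1: frosted acrylic divider 1 from the plain end: upright plate 144 mm long (its x), 6 mm thick (its y), top edge 22 mm above the tray floor. Origin: centre of its underside, at floor level. Its foot slides along the track (tray y) and stays where left; sliding it, or shifting it by accident, takes about 8 N. It swivels stiffly (0.08 N m) on its foot, starts 3 to 6 degrees askew, 60 to 75 mm from the plain end wall.
- divider2: frosted acrylic divider 2 from the plain end: upright plate 144 mm long (its x), 6 mm thick (its y), top edge 22 mm above the tray floor. Origin: centre of its underside, at floor level. Its foot slides along the track (tray y) and stays where left; sliding it, or shifting it by accident, takes about 8 N. It swivels stiffly (0.08 N m) on its foot, starts 3 to 6 degrees askew, 135 to 150 mm from the plain end wall.
- divider3: frosted acrylic divider 3 from the plain end: upright plate 144 mm long (its x), 6 mm thick (its y), top edge 22 mm above the tray floor. Origin: centre of its underside, at floor level. Its foot slides along the track (tray y) and stays where left; sliding it, or shifting it by accident, takes about 8 N. It swivels stiffly (0.08 N m) on its foot, starts 3 to 6 degrees askew, 210 to 225 mm from the plain end wall.
- block: grey nail buffer block standing on edge on the sill, hard, about 60 g: 65 mm long (its x), 45 mm high, 30 mm thick (its y) when new, now worn evenly by up to 4 mm, nobody has measured it: gauge by touch. Thickness goes along the tray, length across it. Origin: centre of its underside. In the tray it stands 23 mm above the dividers, so it can be held there by its ends (65 mm).
- lamp: compact white UV nail lamp, 135 x 150 x 75 mm, loose on the sill; origin centre of its underside. Bystander.
- jar1: empty glass jar with twist cap, 62 mm across, 71 mm high; origin centre of its underside. Bystander.
- jar2: a second jar, the same. Bystander.
- comb: red plastic comb lying flat, 170 mm long (its y), 32 mm wide, 5 mm thick; origin centre of its underside. Bystander.
Not all that is in view belongs to the job. Of the things like the block, leave any that is green; of the rest the smaller one is meant.

How it is judged:
By the outcome, as a careful person would: the job done as asked, in the order asked, and still so for the second after the job is handed in, with the robot touching nothing.
It also fails if it takes over 72 s, if anything falls off the work surface, if the arm or the gripper's body presses on something with over 40 N, if the wrist force passes 120 N, or if a joint passes its speed limit or range.

## Working session

There is one attempt and no reset: what is moved stays moved. The work goes in short steps, Python scripts to look and compute and a tool call to move; the robot and the scene stay as the last step left them, time stands still between calls to the robot, and variables do not carry over. Pictures are saved under pics/ and viewed, at most 10 in all, crops included, and the job is handed in when it is done.

Besides the shell and the picture viewer there is one more tool, called after "Request:" as name(argument=value, ...) on one line, values as JSON. servo_tool: Moves the arm, as the interface text tells. Its arguments: {"type":"object","properties":{"travel":{"type":"array","items":{"type":"array","items":{"type":"number"}}},"rot":{"type":"array","items":{"type":"array","items":{"type":"number"}}},"fingers":{"type":"number"},"force":{"type":"number"}},"required":["travel","rot"]}

```bash
mkdir -p pics
python3 - <<'E'
from bench import env
import cv2
for n in("scene","top"):
    im=env.snapshot(n); cv2.imwrite(f"pics/{n}0.png",cv2.cvtColor(im,cv2.COLOR_RGB2BGR))
    c=env.camera_model(n); print(n,c)
o=env.get_obs(); print(o)
E
```

```text
scene {'camera_matrix': array([[493.28039449,   0.        , 283.06856253],
       [  0.        , 493.28039449, 212.02640812],
       [  0.        ,   0.        ,   1.        ]]), 'R': array([[-0.50959813,  0.86022504, -0.01796201],
       [ 0.57672767,  0.32601306, -0.74906654],
       [-0.63850994, -0.3920821 , -0.66225122]]), 't': array([ 0.36809725, -0.32013039,  1.6500652 ])}
top {'camera_matrix': array([[483.00485226,   0.        , 282.9233691 ],
       [  0.        , 483.00485226, 203.63396279],
       [  0.        ,   0.        ,   1.        ]]), 'R': array([[-0.00297288, -0.99993554, -0.01095829],
       [-0.98601199,  0.00475732, -0.16660647],
       [ 0.16664786,  0.0103097 , -0.98596258]]), 't': array([-0.02276437,  0.60183698,  1.09061747])}
{'time_s': 0.1, 'q': array([ 1.02897688e+00,  1.50933140e-01,  1.43792309e+00,  3.07117874e-05,
        1.55380777e+00, -1.33985412e-01]), 'joint_vel': array([ 0.0011839 , -0.00117526, -0.0022662 , -0.00034556,  0.0005445 ,
        0.00018775]), 'tau': array([ 5.71890268e-03, -7.14379478e+01, -5.71796966e+01, -6.59005309e-05,
        7.08854539e-03, -8.16352417e-05]), 'position': array([0.22794977, 0.52765776, 0.23075931]), 'tcp_rot': array([-3.14053502e+00, -1.73546502e-04,  2.73375799e+00]), 'wrist_force': array([-0.09268229,  0.40227065, -0.06860933]), 'wrist_torque': array([ 0.0244649 ,  0.02572949, -0.03338936]), 'grasp_force': 0.0, 'grip_width': 0.08516078875478314}
```

View pics/top0.png

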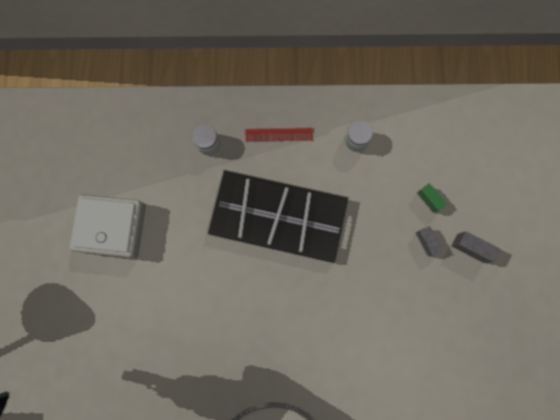

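View pics/scene0.png

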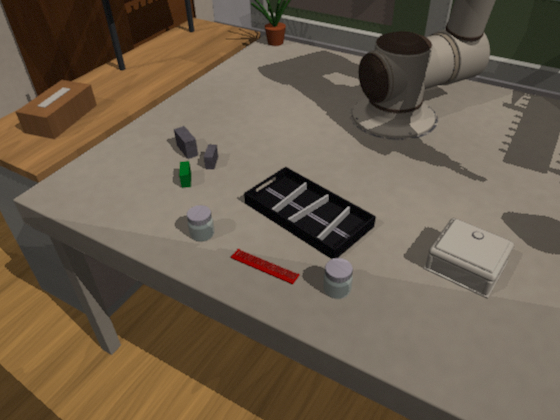

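The top view shows the tray centred at (279,216), its plain end on the left (+y) and the slot at (347,232). The small grey block is at (429,241), the green one at (432,198) and the larger grey one at (481,248). Next I'll zoom in for the tray corners and block.

Run:
```python
import cv2,numpy as np
im=cv2.imread("pics/top0.png")
a=cv2.resize(im[160:272,200:360],None,fx=5,fy=5,interpolation=cv2.INTER_CUBIC)
a=cv2.convertScaleAbs(a,alpha=1.6,beta=10); cv2.imwrite("pics/tray_zoom.png",a)
b=cv2.resize(im[215:270,405:465],None,fx=8,fy=8,interpolation=cv2.INTER_CUBIC)
s=cv2.imread("pics/scene0.png"); s=cv2.resize(s[135:180,190:235],None,fx=8,fy=8,interpolation=cv2.INTER_CUBIC)
c=np.zeros((440,480+310,3),np.uint8); c[:,:480]=b; c[:360,480:]=s[:,:310]
cv2.imwrite("pics/block_zoom.png",cv2.convertScaleAbs(c,alpha=1.6,beta=10))
```

```text
(no output)
```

View pics/tray_zoom.png

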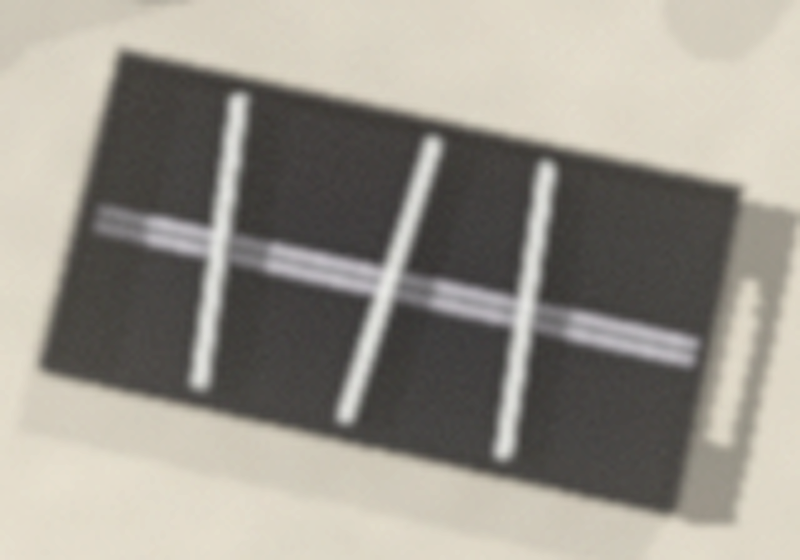

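View pics/block_zoom.png

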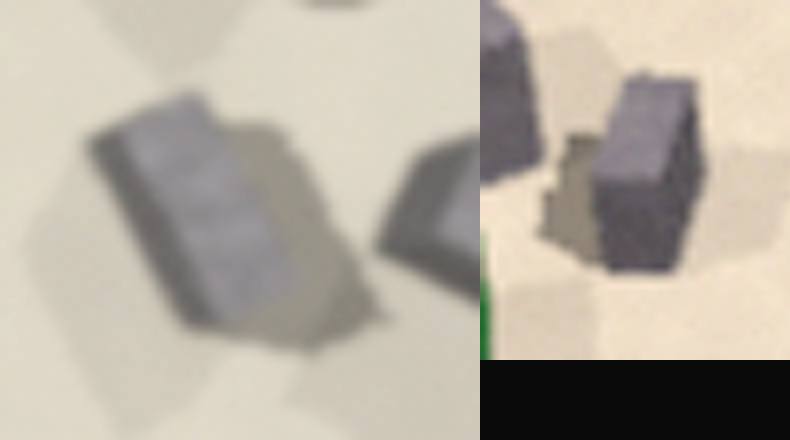

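Tray rim corners in the zoom are (120,50), (742,187), (678,513) and (42,370). The block's top face is (122,130), (200,92), (293,272), (215,322). Divider ends are readable. I'll fit the poses now.

```bash
cat > h.py <<'E'
import numpy as np,cv2
from bench import env
from scipy.optimize import least_squares
def proj(c,P):
    q=np.asarray(P)@c["R"].T+c["t"]; q=q@c["camera_matrix"].T
    return q[:,:2]/q[:,2:]
def unproj(c,uv,z):
    uv=np.atleast_2d(uv).astype(float)
    d=np.c_[uv,np.ones(len(uv))]@np.linalg.inv(c["camera_matrix"]).T@c["R"]
    o=-c["R"].T@c["t"]
    return o+d*((z-o[2])/d[:,2])[:,None]
def box(p,L):  # p=x,y,yaw; L local pts (n,2)
    a=p[2];R=np.array([[np.cos(a),-np.sin(a)],[np.sin(a),np.cos(a)]])
    return np.asarray(L)@R.T+p[:2]
E
python3 - <<'E'
from h import *
T=env.camera_model("top")
z=lambda p,s,o:np.array(p)/s+o
tr=z([(120,50),(742,187),(678,513),(42,370)],5,[200,160])-.4
W=unproj(T,tr,.036)[:,:2]; print(W, np.linalg.norm(np.diff(W,axis=0,append=W[:1]),axis=1))
L=[(.08,.155),(.08,-.155),(-.08,-.155),(-.08,.155)]
f=least_squares(lambda p:(box(p,L)-W).ravel(),[.5,0,0]); t=f.x; print("tray",t,np.degrees(t[2]),f.fun.round(4))
d=z([(238,97),(201,386),(432,142),(347,420),(547,165),(504,457)],5,[200,160])-.4
D=unproj(T,d,.028)[:,:2]; a=t[2]
l=(D-t[:2])@np.array([[np.cos(a),-np.sin(a)],[np.sin(a),np.cos(a)]])
print("div local",l.round(4)); 
for i in (0,2,4): v=l[i]-l[i+1]; print((l[i]+l[i+1])/2, np.linalg.norm(v), np.degrees(np.arctan2(v[1],v[0])))
b=z([(122,130),(200,92),(293,272),(215,322)],8,[405,215])-.45
B=unproj(T,b,.045)[:,:2]; print(B,np.linalg.norm(np.diff(B,axis=0,append=B[:1]),axis=1))
S=env.camera_model("scene")
# scene zoom: x offset 480, origin (190,135)
s=z(np.array([(625,78),(694,80),(662,182),(594,182)])-[480,0],8,[190,135])-.45
B2=unproj(S,s,.045)[:,:2];print("scene",B2,np.linalg.norm(np.diff(B2,axis=0,append=B2[:1]),axis=1))
for Q in(B,B2):
    v=max([Q[2]-Q[1],Q[1]-Q[0]],key=np.linalg.norm); print(Q.mean(0),np.degrees(np.arctan2(v[1],v[0])))
g=env.get_obs(); print(env.camera_model("wrist"))
E
```

```text
[[ 0.68855366  0.11863703]
 [ 0.61952914 -0.18083111]
 [ 0.46449782 -0.1469614 ]
 [ 0.53295301  0.15295809]] [0.30731995 0.15868795 0.3076326  0.15934082]
tray [ 0.57638341 -0.01404935 -0.22349252] -12.805178236068574 [ 0.0002  0.0007  0.0005 -0.0021 -0.0005 -0.0005 -0.0002  0.0019]
div local [[ 0.0713  0.094 ]
 [-0.0697  0.0787]
 [ 0.0699 -0.003 ]
 [-0.0704  0.0071]
 [ 0.0709 -0.0597]
 [-0.0712 -0.0694]]
[0.00076264 0.08637129] 0.1418163196140226 6.190106993741111
[-0.00022969  0.00208397] 0.140639371493619 -4.121765664004432
[-0.00018371 -0.06455963] 0.14246085649474596 3.9022723314673224
[[ 0.53652663 -0.34569458]
 [ 0.54762939 -0.36907027]
 [ 0.49480548 -0.39323506]
 [ 0.4803913  -0.36982398]] [0.02587844 0.05808875 0.02749268 0.06110158]
scene [[ 0.4895543  -0.39695197]
 [ 0.47812437 -0.37369304]
 [ 0.53660631 -0.34470179]
 [ 0.54854132 -0.36607344]] [0.02591566 0.0652735  0.0244784  0.06658043]
[ 0.5148382  -0.36945597] -155.41782732863
[ 0.51320658 -0.37035506] 26.368988448891955
{'camera_matrix': array([[325.1922621 ,   0.        , 286.52574128],
       [  0.        , 325.1922621 , 211.7443151 ],
       [  0.        ,   0.        ,   1.        ]]), 'R': array([[ 0.39638168,  0.91808507, -0.00116627],
       [ 0.86775878, -0.37423797,  0.32701779],
       [ 0.29979369, -0.1306359 , -0.94501746]]), 't': array([-0.57512026, -0.04203215,  0.38081793])}
```

Request:
servo_tool(travel=[[0.119, -0.374, 0], [0.119, -0.374, 0], [0.119, -0.374, 0], [0.119, -0.374, 0], [0.119, -0.374, 0], [0.119, -0.374, 0], [0.119, -0.374, 0], [0.119, -0.374, 0], [0.119, -0.374, 0], [0.119, -0.374, 0], [0.119, -0.374, 0], [0.119, -0.374, 0]], rot=[[0, 0, -0.0095], [0, 0, -0.0095], [0, 0, -0.0095], [0, 0, -0.0095], [0, 0, -0.0095], [0, 0, -0.0095], [0, 0, -0.0095], [0, 0, -0.0095], [0, 0, -0.0095], [0, 0, -0.0095], [0, 0, -0.0095], [0, 0, -0.0095]], fingers=25, force=30)

```text
time_s: 1.3
position: [0.3708, 0.0775, 0.2313]
tcp_rot: [3.142, 0.0, 2.374]
wrist_force: [1.1, 0.8, -0.2]
grip_width: 0.0775
grasp_force: 0.0
```

Request:
servo_tool(travel=[[0.119, -0.374, -0.09], [0.119, -0.374, -0.09], [0.119, -0.374, -0.09], [0.119, -0.374, -0.09], [0.119, -0.374, -0.09], [0.119, -0.374, -0.09], [0.119, -0.374, -0.09], [0.119, -0.374, -0.09], [0.119, -0.374, -0.09], [0.119, -0.374, -0.09], [0.119, -0.374, -0.09], [0.119, -0.374, -0.09]], rot=[[0, 0, -0.0095], [0, 0, -0.0095], [0, 0, -0.0095], [0, 0, -0.0095], [0, 0, -0.0095], [0, 0, -0.0095], [0, 0, -0.0095], [0, 0, -0.0095], [0, 0, -0.0095], [0, 0, -0.0095], [0, 0, -0.0095], [0, 0, -0.0095]])

```text
time_s: 2.5
position: [0.5138, -0.3713, 0.1224]
tcp_rot: [-3.141, -0.001, 2.016]
wrist_force: [0.0, -0.3, 0.8]
grip_width: 0.077
grasp_force: 0.0
```

Run:
```python
from h import *
o=env.get_obs(); im=env.snapshot("wrist"); cv2.imwrite("pics/w1.png",im[:,:,::-1])
print(o["position"],o["tcp_rot"])
```

```text
[ 0.51378197 -0.37130736  0.12239603] [-3.14128731e+00 -6.22945238e-04  2.01613370e+00]
```

View pics/w1.png

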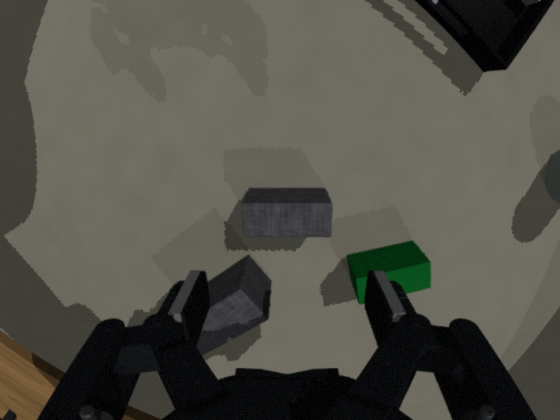

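The wrist view shows the block laterally centred between the fingers: block spans columns 243–331, fingers at about 200 and 375. The green block's near corner (348,255) and the large block's corner (249,257) need a clearance check against the finger path.

```bash
cat >> h.py <<'E'
def unfish(c,uv,z):
    K=c["camera_matrix"]; uv=np.atleast_2d(uv).astype(float)
    p=(uv-K[:2,2])/K[0,0]; r=np.linalg.norm(p,axis=1)
    d=np.c_[p*(np.sin(r)/r)[:,None],np.cos(r)]@c["R"]
    o=-c["R"].T@c["t"]
    return o+d*((z-o[2])/d[:,2])[:,None]
def loc(P,p):
    a=p[2]; return (np.asarray(P)[:,:2]-p[:2])@np.array([[np.cos(a),-np.sin(a)],[np.sin(a),np.cos(a)]])
E
python3 - <<'E'
from h import *
c=env.camera_model("wrist"); o=env.get_obs()
print("cam",-c["R"].T@c["t"])
p=np.r_[o["position"][:2],o["tcp_rot"][2]]
for n,uv in dict(block=[(248,188),(327,188),(331,204),(331,237),(243,237),(243,204)],green=[(348,255),(410,241),(430,264),(430,288),(360,302),(354,274)],big=[(249,257),(271,292),(270,310),(246,284)]).items():
    for z in (0,.045): print(n,z,(1e3*loc(unfish(c,uv,z),p)).round(0).tolist())
E
```

```text
cam [ 0.47793441 -0.29874883  0.26236377]
block 0 [[16.0, 32.0], [16.0, -34.0], [2.0, -38.0], [-29.0, -39.0], [-29.0, 39.0], [1.0, 37.0]]
block 0.045 [[27.0, 27.0], [27.0, -28.0], [16.0, -31.0], [-10.0, -33.0], [-10.0, 32.0], [16.0, 31.0]]
green 0 [[-47.0, -56.0], [-34.0, -115.0], [-60.0, -141.0], [-88.0, -147.0], [-100.0, -73.0], [-67.0, -63.0]]
green 0.045 [[-24.0, -46.0], [-14.0, -95.0], [-35.0, -117.0], [-58.0, -122.0], [-68.0, -60.0], [-41.0, -53.0]]
big 0 [[-49.0, 34.0], [-87.0, 15.0], [-108.0, 16.0], [-78.0, 38.0]]
big 0.045 [[-26.0, 28.0], [-57.0, 12.0], [-75.0, 14.0], [-50.0, 32.0]]
```

The block is 26 mm deep and sits +3 mm in tool x. Its neighbours are more than 25 mm clear of the fingers. Descending to grip.

Request:
servo_tool(travel=[[-0.013, 0.027, -0.18], [0, 0, -0.18], [0, 0, -0.18], [0, 0, -0.18], [0, 0, -0.18], [0, 0, -0.18], [0, 0, 0]], rot=[[0, 0, 0], [0, 0, 0], [0, 0, 0], [0, 0, 0], [0, 0, 0], [0, 0, 0], [0, 0, 0]])

```text
time_s: 3.25
position: [0.5112, -0.366, 0.0126]
tcp_rot: [-3.14, -0.004, 2.017]
wrist_force: [0.3, 0.6, -0.2]
grip_width: 0.0772
grasp_force: 0.0
```

Request:
servo_tool(travel=[[0, 0, 0], [0, 0, 0], [0, 0, 0], [0, 0, 0], [0, 0, 0]], rot=[[0, 0, 0], [0, 0, 0], [0, 0, 0], [0, 0, 0], [0, 0, 0]], fingers=150, force=30)

```text
time_s: 3.75
position: [0.5124, -0.3671, 0.0156]
tcp_rot: [3.142, 0.0, 2.018]
wrist_force: [0.3, -0.3, -0.7]
grip_width: 0.0642
grasp_force: 35.3
```

Request:
servo_tool(travel=[[0, 0, 0.28], [0, 0, 0.28], [0.06, 0.3, 0.28], [0.07, 0.4, 0], [0.08, 0.4, 0], [0.08, 0.4, 0], [0.08, 0.4, 0], [0.08, 0.4, 0], [0.08, 0.4, 0], [0.08, 0.4, 0], [0.08, 0.4, 0], [0.08, 0.4, 0]], rot=[[0, 0, 0], [0, 0, 0], [0, 0, -0.018], [0, 0, -0.018], [0, 0, -0.018], [0, 0, -0.018], [0, 0, -0.018], [0, 0, -0.018], [0, 0, -0.018], [0, 0, -0.018], [0, 0, -0.018], [0, 0, -0.018]])

```text
time_s: 4.95
position: [0.5895, 0.0246, 0.0996]
tcp_rot: [3.141, -0.0, 1.45]
wrist_force: [0.8, 0.1, -0.9]
grip_width: 0.0644
grasp_force: 35.5
```

Request:
servo_tool(travel=[[0.08, 0.4, 0], [0.08, 0.3, 0], [0.08, 0.22, 0], [0, 0, 0]], rot=[[0, 0, -0.018], [0, 0, -0.0155], [0, 0, 0], [0, 0, 0]])

```text
time_s: 5.35
position: [0.6137, 0.1176, 0.0992]
tcp_rot: [3.142, -0.001, 1.349]
wrist_force: [-0.4, -0.7, -0.0]
grip_width: 0.0643
grasp_force: 35.5
```

Run:
```python
from h import *
o=env.get_obs(); c=env.camera_model("wrist"); im=env.snapshot("wrist"); cv2.imwrite("pics/w2.png",cv2.convertScaleAbs(im[:,:,::-1],alpha=1.5,beta=10))
t=env.snapshot("top");cv2.imwrite("pics/t2.png",t[:,:,::-1])
print(o["position"],o["tcp_rot"],o["wrist_force"],o["grip_width"]); np.savez("w2.npz",K=c["camera_matrix"],R=c["R"],t=c["t"])
```

```text
[0.61373137 0.11756451 0.09923623] [ 3.14158976e+00 -5.73567258e-04  1.34925994e+00] [-0.43780717 -0.72772092 -0.014682  ] 0.06427586427162443
```

View pics/w2.png

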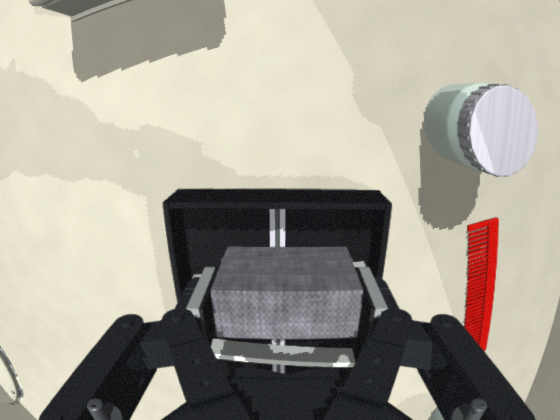

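The wrist view shows the held block over the plain-end bay. The tray end wall's base edge is at row 190 (columns 178–380) and its rim at row ~204 (columns 165–390), and divider 1 is visible behind the block at row ~350.

Run:
```python
from h import *
o=env.get_obs(); print(o["position"],o["tcp_rot"])
d=np.load("w2.npz"); c=dict(camera_matrix=d["K"],R=d["R"],t=d["t"])
p=np.r_[o["position"][:2],o["tcp_rot"][2]]
g=cv2.cvtColor(cv2.imread("pics/w2.png"),cv2.COLOR_BGR2GRAY).astype(float)
def edge(cols,r0,r1):  # strongest bright->dark row, subpixel
    out=[]
    for x in cols:
        d=np.diff(cv2.GaussianBlur(g,(5,3),0)[r0:r1,x]); k=d.argmin(); w=-d[max(k-2,0):k+3]; out.append((x,r0+.5+(np.arange(max(k-2,0),max(k-2,0)+len(w))*w).sum()/w.sum()))
    return np.array(out)
e=edge(range(190,372,6),180,198); P=unfish(c,e,0.0)[:,:2]
from numpy.linalg import lstsq
L=loc(P,p); f=np.polyfit(L[:,1],L[:,0],1); r=L[:,0]-np.polyval(f,L[:,1]); print("base edge in tool: x=",f[1]*1e3,"slope deg",np.degrees(np.arctan(f[0])),r.std()*1e3)
print("rim corners",(1e3*loc(unfish(c,[(165,204),(390,205)],.036),p)).round(1),"base corners",(1e3*loc(unfish(c,[(178,190),(380,190)],0),p)).round(1))
w=np.array([np.array(q) for q in unfish(c,[(178,190),(380,190)],0)]);print(w)
t=np.array([.57638,-.01405,-.2235]); print("tray-local TCP",loc([o["position"]],t))
```

```text
[0.61320824 0.11513626 0.09914905] [-3.14128835e+00  2.67591519e-04  1.34789056e+00]
base edge in tool: x= 22.965289620657796 slope deg 0.3267497373933355 0.07004657261388153
rim corners [[ 22.1  85. ]
 [ 21.5 -70.6]] base corners [[ 22.3  87.1]
 [ 22.3 -73.4]]
[[5.33234658e-01 1.56124835e-01 0.00000000e+00]
 [6.89770613e-01 1.20692073e-01 2.77555756e-17]]
tray-local TCP [[0.00727888 0.13413586]]
```

Request:
servo_tool(travel=[[-0.068, 0.016, -0.15], [0, 0, -0.15], [0, 0, -0.15], [0, 0, -0.15], [0, 0, -0.1], [0, 0, -0.06], [0, 0, -0.02], [0, 0, 0]], rot=[[0, 0, 0], [0, 0, 0], [0, 0, 0], [0, 0, 0], [0, 0, 0], [0, 0, 0], [0, 0, 0], [0, 0, 0]])

```text
time_s: 6.25
position: [0.6068, 0.1165, 0.0216]
tcp_rot: [3.141, -0.0, 1.347]
wrist_force: [-0.4, 0.1, -1.0]
grip_width: 0.0645
grasp_force: 35.6
```

Request:
servo_tool(travel=[[0, 0, -0.008], [0, 0, 0]], rot=[[0, 0, 0], [0, 0, 0]])

```text
time_s: 6.45
position: [0.6069, 0.1165, 0.0215]
tcp_rot: [3.141, -0.0, 1.347]
wrist_force: [-5.5, -0.2, 12.4]
grip_width: 0.0646
grasp_force: 37.1
```

Request:
servo_tool(travel=[[0, 0, 0], [0, 0, 0], [0, 0, 0], [0, 0, 0.1], [0, 0, 0.3], [-0.022, -0.097, 0], [-0.044, -0.195, 0], [-0.044, -0.195, 0], [-0.044, -0.195, 0], [-0.022, -0.098, 0], [0, 0, -0.15], [0, 0, -0.15]], rot=[[0, 0, 0], [0, 0, 0], [0, 0, 0], [0, 0, 0], [0, 0, 0], [0, 0, 0], [0, 0, 0], [0, 0, 0], [0, 0, 0], [0, 0, 0], [0, 0, 0], [0, 0, 0]], fingers=0)

```text
time_s: 7.65
position: [0.5891, 0.0388, 0.0296]
tcp_rot: [3.141, -0.0, 1.346]
wrist_force: [0.4, 0.4, -0.1]
grip_width: 0.0855
grasp_force: 0.0
```

Request:
servo_tool(travel=[[0, 0, -0.1], [0, 0, -0.1], [0, 0, -0.04], [0, 0, 0], [0, 0, 0]], rot=[[0, 0, 0], [0, 0, 0], [0, 0, 0], [0, 0, 0], [0, 0, 0]])

```text
time_s: 8.15
position: [0.5892, 0.0386, 0.0067]
tcp_rot: [3.141, -0.0, 1.347]
wrist_force: [0.2, -0.2, 0.7]
grip_width: 0.0854
grasp_force: 0.0
```

Run:
```python
from h import *
o=env.get_obs(); c=env.camera_model("wrist"); im=env.snapshot("wrist"); cv2.imwrite("pics/w3.png",cv2.convertScaleAbs(im[:,:,::-1],alpha=1.7,beta=15))
print(o["position"],o["tcp_rot"],o["wrist_force"],o["wrist_torque"],o["grip_width"])
```

```text
[0.58917635 0.0386425  0.00672693] [ 3.14131935e+00 -9.15534510e-05  1.34698027e+00] [ 0.16293784 -0.16022062  0.70538962] [0.02456575 0.02620303 0.01845914] 0.08540887721866346
```

View pics/w3.png

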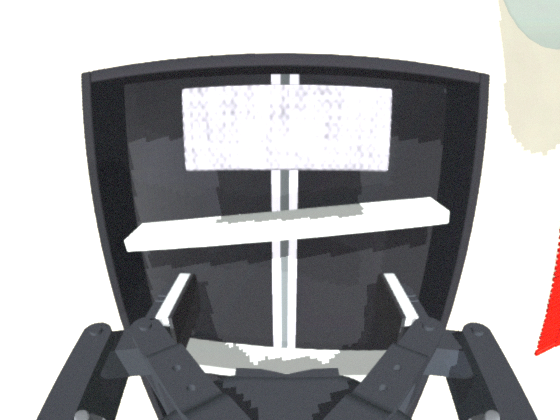

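The wrist view shows the block standing at (285,128) and divider 1 skewed from (127,242) to (448,212). Both fingers are in front of it in the bay, with divider 2 behind at row 355. Now pushing divider 1.

Request:
servo_tool(travel=[[0.011, 0.049, 0], [0.011, 0.049, 0], [0.011, 0.049, 0], [0.011, 0.049, 0], [0.011, 0.049, 0], [0.011, 0.049, 0], [0.011, 0.049, 0], [0.0044, 0.0195, 0], [0, 0, 0], [0, 0, 0]], rot=[[0, 0, 0], [0, 0, 0], [0, 0, 0], [0, 0, 0], [0, 0, 0], [0, 0, 0], [0, 0, 0], [0, 0, 0], [0, 0, 0], [0, 0, 0]])

```text
time_s: 9.2
position: [0.5971, 0.0748, 0.0066]
tcp_rot: [-3.142, 0.0, 1.347]
wrist_force: [-2.5, -4.8, 2.5]
grip_width: 0.0857
grasp_force: 2.0
```

```bash
cat > s.py <<'E'
from h import *
o=env.get_obs(); a=-.2235; f=o["wrist_force"]
print("t",round(o["time_s"],2),o["position"].round(4),"yaw",o["tcp_rot"][2].round(4),"F along",round(f[0]*.2216+f[1]*.9751,2),"across",round(f[0]*.9751-f[1]*.2216,2),"z",f[2].round(2),"T",o["wrist_torque"].round(3),"localy",loc([o["position"]],np.array([.57638,-.01405,a]))[0].round(4))
E
python3 s.py
```

```text
t 9.2 [0.5971 0.0748 0.0066] yaw 1.3471 F along -5.21 across -1.33 z 2.46 T [-0.557  0.26   0.093] localy [0.0005 0.0913]
```

Request:
servo_tool(travel=[[0.0044, 0.0195, 0], [0.0044, 0.0195, 0], [0.0044, 0.0195, 0], [0.0044, 0.0195, 0], [0.0044, 0.0195, 0], [0.0044, 0.0195, 0], [0.0022, 0.01, 0], [0.0022, 0.01, 0], [0.0022, 0.01, 0]], rot=[[0, 0, 0], [0, 0, 0], [0, 0, 0], [0, 0, 0], [0, 0, 0], [0, 0, 0], [0, 0, 0], [0, 0, 0], [0, 0, 0]])

```text
time_s: 10.1
position: [0.6004, 0.089, 0.0066]
tcp_rot: [3.142, 0.001, 1.347]
wrist_force: [-2.3, -8.2, 1.9]
grip_width: 0.0853
grasp_force: 4.2
```

```bash
python3 s.py
```

```text
t 10.1 [0.6004 0.089  0.0066] yaw 1.3467 F along -8.51 across -0.38 z 1.92 T [-1.234  0.311  0.103] localy [0.0006 0.1059]
```

Request:
servo_tool(travel=[[0.0011, 0.005, 0], [0.0011, 0.005, 0]], rot=[[0, 0, 0], [0, 0, 0]])

```text
time_s: 10.3
position: [0.6006, 0.09, 0.0066]
tcp_rot: [3.142, 0.001, 1.347]
wrist_force: [-1.9, -8.2, 1.9]
grip_width: 0.0858
grasp_force: 4.2
```

```bash
python3 s.py
```

```text
t 10.3 [0.6006 0.09   0.0066] yaw 1.3468 F along -8.46 across -0.04 z 1.86 T [-1.29   0.294  0.092] localy [0.0006 0.1069]
```

Request:
servo_tool(travel=[[0.0011, 0.005, 0], [0.0011, 0.005, 0], [0.0011, 0.005, 0]], rot=[[0, 0, 0], [0, 0, 0], [0, 0, 0]])

```text
time_s: 10.6
position: [0.6009, 0.0914, 0.0065]
tcp_rot: [-3.141, 0.001, 1.347]
wrist_force: [-2.1, -12.7, 3.0]
grip_width: 0.0852
grasp_force: 6.7
```

```bash
python3 s.py
```

```text
t 10.6 [0.6009 0.0914 0.0065] yaw 1.3468 F along -12.85 across 0.73 z 3.01 T [-1.991  0.459 -0.028] localy [0.0005 0.1082]
```

Request:
servo_tool(travel=[[0.0011, 0.005, 0], [0.0011, 0.005, 0]], rot=[[0, 0, 0], [0, 0, 0]])

```text
time_s: 10.8
position: [0.6009, 0.0915, 0.0065]
tcp_rot: [-3.141, 0.003, 1.347]
wrist_force: [-5.3, -20.9, 5.3]
grip_width: 0.0857
grasp_force: 10.8
```

```bash
python3 s.py
```

```text
t 10.8 [0.6009 0.0915 0.0065] yaw 1.3467 F along -21.55 across -0.54 z 5.31 T [-3.201  0.875 -0.109] localy [0.0006 0.1084]
```

Request:
servo_tool(travel=[[0, 0, 0], [0, 0, 0], [0, 0, 0], [0, 0, 0]], rot=[[0, 0, -0.001], [0, 0, 0], [0, 0, 0], [0, 0, 0]])

```text
time_s: 11.2
position: [0.6009, 0.0915, 0.0065]
tcp_rot: [-3.141, 0.003, 1.343]
wrist_force: [-5.3, -17.4, 4.3]
grip_width: 0.0855
grasp_force: 9.0
```

```bash
python3 s.py
```

```text
t 11.2 [0.6009 0.0915 0.0065] yaw 1.3434 F along -18.16 across -1.3 z 4.34 T [-2.596  0.785  0.003] localy [0.0005 0.1084]
```

Request:
servo_tool(travel=[[-0.009, -0.039, 0], [-0.005, -0.02, 0.1], [0, 0, 0.3], [0, 0, 0.3], [0, 0, 0], [0, 0, 0]], rot=[[0, 0, 0], [0, 0, 0], [0, 0, 0], [0, 0, 0], [0, 0, 0], [0, 0, 0]])

```text
time_s: 11.8
position: [0.6001, 0.0873, 0.0775]
tcp_rot: [3.14, -0.001, 1.344]
wrist_force: [0.5, 0.2, -0.7]
grip_width: 0.0856
grasp_force: 0.0
```

```bash
sed -i 's/a=-.2235;/a=-.2274;/' s.py; python3 s.py
python3 - <<'E'
from h import *
o=env.get_obs(); a=-.2274; tgt=np.array([.6009,.0915])+.0301*np.array([-np.sin(a),np.cos(a)])
print(tgt,tgt-o["position"][:2],.0225-o["position"][2])
im=env.snapshot("wrist"); cv2.imwrite("pics/w4.png",cv2.convertScaleAbs(im[:,:,::-1],alpha=1.5,beta=15))
E
```

```text
t 11.8 [0.6001 0.0873 0.0775] yaw 1.3438 F along 0.32 across 0.39 z -0.71 T [-0.003 -0.028 -0.006] localy [0.0002 0.1041]
[0.6076859 0.1208251] [0.00759631 0.03348688] -0.05496110272783485
```

View pics/w4.png

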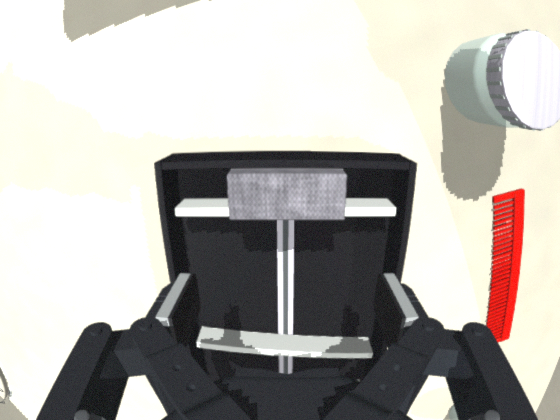

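The wrist view shows the block at (287,194) home against the plain wall, with divider 1 square behind it (row ~208, columns 177–395). Picking the block up.

Request:
servo_tool(travel=[[0.038, 0.167, 0], [0.038, 0.168, 0], [0, 0, -0.2], [0, 0, -0.2], [0, 0, -0.1], [0, 0, -0.05], [0, 0, 0], [0, 0, 0]], rot=[[0, 0, 0], [0, 0, 0], [0, 0, 0], [0, 0, 0], [0, 0, 0], [0, 0, 0], [0, 0, 0], [0, 0, 0]])

```text
time_s: 12.65
position: [0.6077, 0.1208, 0.0222]
tcp_rot: [3.141, -0.0, 1.344]
wrist_force: [0.8, -0.0, -0.1]
grip_width: 0.0856
grasp_force: 0.0
```

```bash
python3 s.py
```

```text
t 12.65 [0.6077 0.1208 0.0222] yaw 1.3436 F along 0.13 across 0.75 z -0.08 T [-0.036 -0.026  0.002] localy [0.0002 0.1384]
```

Request:
servo_tool(travel=[[0, 0, 0], [0, 0, 0], [0, 0, 0], [0, 0, 0], [0, 0, 0], [0, 0, 0.05], [0, 0, 0.2], [0, 0, 0.25], [0, 0, 0]], rot=[[0, 0, 0], [0, 0, 0], [0, 0, 0], [0, 0, 0], [0, 0, 0], [0, 0, 0], [0, 0, 0], [0, 0, 0], [0, 0, 0]], fingers=150, force=25)

```text
time_s: 13.55
position: [0.6089, 0.1207, 0.0752]
tcp_rot: [3.137, -0.001, 1.344]
wrist_force: [-0.4, -0.4, -0.2]
grip_width: 0.0646
grasp_force: 28.7
```

```bash
python3 s.py
python3 - <<'E'
from h import *
im=env.snapshot("wrist"); cv2.imwrite("pics/w5.png",cv2.convertScaleAbs(im[:,:,::-1],alpha=1.5,beta=15))
E
```

```text
t 13.55 [0.6089 0.1207 0.0752] yaw 1.3437 F along -0.47 across -0.27 z -0.23 T [ 0.006 -0.032 -0.017] localy [0.0013 0.1386]
```

View pics/w5.png

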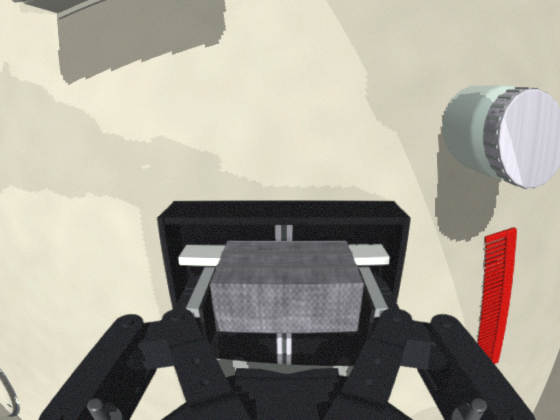

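The wrist view shows the block held level with divider 1 still square behind it at row ~255. Stepping the block to bay 2.

Request:
servo_tool(travel=[[-0.02, -0.085, 0], [-0.04, -0.175, 0], [-0.02, -0.085, 0], [0, 0, -0.2], [0, 0, -0.15], [0, 0, -0.1], [0, 0, -0.05], [0, 0, 0], [0, 0, 0]], rot=[[0, 0, 0], [0, 0, 0], [0, 0, 0], [0, 0, 0], [0, 0, 0], [0, 0, 0], [0, 0, 0], [0, 0, 0], [0, 0, 0]])

```text
time_s: 14.5
position: [0.5993, 0.0861, 0.0214]
tcp_rot: [-3.141, 0.0, 1.344]
wrist_force: [0.6, 0.4, -0.3]
grip_width: 0.0646
grasp_force: 29.9
```

```bash
python3 s.py
```

```text
t 14.5 [0.5993 0.0861 0.0214] yaw 1.3439 F along 0.48 across 0.55 z -0.27 T [ 0.031 -0.041 -0.002] localy [-0.0002  0.1028]
```

Request:
servo_tool(travel=[[0, 0, -0.006], [0, 0, 0]], rot=[[0, 0, 0], [0, 0, 0]])

```text
time_s: 14.7
position: [0.5995, 0.0861, 0.0212]
tcp_rot: [3.141, -0.0, 1.344]
wrist_force: [-1.4, -0.7, 5.1]
grip_width: 0.0645
grasp_force: 30.5
```

```bash
python3 s.py
```

```text
t 14.7 [0.5995 0.0861 0.0212] yaw 1.3438 F along -0.99 across -1.22 z 5.08 T [0.017 0.447 0.054] localy [-1.000e-04  1.028e-01]
```

Request:
servo_tool(travel=[[0, 0, 0], [0, 0, 0], [0, 0, 0], [0, 0, 0.1], [0, 0, 0.35], [-0.03, -0.133, 0], [-0.062, -0.267, 0], [-0.062, -0.267, 0], [-0.062, -0.267, 0], [-0.062, -0.267, 0], [-0.03, -0.132, 0], [0, 0, -0.15]], rot=[[0, 0, 0], [0, 0, 0], [0, 0, 0], [0, 0, 0], [0, 0, 0], [0, 0, 0], [0, 0, 0], [0, 0, 0], [0, 0, 0], [0, 0, 0], [0, 0, 0], [0, 0, 0]], fingers=0)

```text
time_s: 15.9
position: [0.5695, -0.0489, 0.0525]
tcp_rot: [3.138, 0.0, 1.342]
wrist_force: [0.0, 0.1, -0.0]
grip_width: 0.0852
grasp_force: 0.0
```

Request:
servo_tool(travel=[[0, 0, -0.15], [0, 0, -0.12], [0, 0, -0.1], [0, 0, -0.07], [0, 0, 0], [0, 0, 0]], rot=[[0, 0, 0], [0, 0, 0], [0, 0, 0], [0, 0, 0], [0, 0, 0], [0, 0, 0]])

```text
time_s: 16.5
position: [0.5687, -0.0471, 0.007]
tcp_rot: [-3.142, -0.0, 1.344]
wrist_force: [0.1, 0.1, 0.4]
grip_width: 0.0854
grasp_force: 0.0
```

```bash
python3 s.py
```

```text
t 16.5 [ 0.5687 -0.0471  0.007 ] yaw 1.3439 F along 0.11 across 0.11 z 0.4 T [-0.02  -0.034  0.04 ] localy [-0.     -0.0339]
```

Request:
servo_tool(travel=[[0.0113, 0.0487, 0], [0.0113, 0.0487, 0], [0.0113, 0.0487, 0], [0.0113, 0.0487, 0], [0.0113, 0.0487, 0], [0.0113, 0.0487, 0], [0.0113, 0.0487, 0], [0.0113, 0.0487, 0], [0.0113, 0.0487, 0], [0.0113, 0.0487, 0], [0.0113, 0.0487, 0], [0.0113, 0.0487, 0]], rot=[[0, 0, 0], [0, 0, 0], [0, 0, 0], [0, 0, 0], [0, 0, 0], [0, 0, 0], [0, 0, 0], [0, 0, 0], [0, 0, 0], [0, 0, 0], [0, 0, 0], [0, 0, 0]])

```text
time_s: 17.7
position: [0.5823, 0.0109, 0.007]
tcp_rot: [3.141, 0.001, 1.344]
wrist_force: [-1.7, -8.4, 2.6]
grip_width: 0.0857
grasp_force: 4.2
```

Request:
servo_tool(travel=[[0.0113, 0.0487, 0], [0.0113, 0.0487, 0], [0.0113, 0.0487, 0], [0.0113, 0.0487, 0], [0.0113, 0.0487, 0], [0.0113, 0.0487, 0], [0.0113, 0.0487, 0], [0.009, 0.039, 0], [0.0045, 0.0195, 0], [0, 0, 0], [0, 0, 0]], rot=[[0, 0, 0], [0, 0, 0], [0, 0, 0], [0, 0, 0], [0, 0, 0], [0, 0, 0], [0, 0, 0], [0, 0, 0], [0, 0, 0], [0, 0, 0], [0, 0, 0]])

```text
time_s: 18.8
position: [0.5916, 0.051, 0.0071]
tcp_rot: [3.141, 0.001, 1.344]
wrist_force: [0.3, -4.7, 1.2]
grip_width: 0.0855
grasp_force: 2.2
```

```bash
python3 s.py
```

```text
t 18.8 [0.5916 0.051  0.0071] yaw 1.3436 F along -4.57 across 1.32 z 1.21 T [-0.688 -0.106 -0.11 ] localy [0.0002 0.0668]
```

Request:
servo_tool(travel=[[0.0023, 0.0097, 0], [0.0023, 0.0097, 0], [0.0023, 0.0097, 0], [0.0023, 0.0097, 0], [0.0011, 0.0049, 0], [0.0011, 0.0049, 0], [0.0011, 0.0049, 0], [0.0011, 0.0049, 0]], rot=[[0, 0, 0], [0, 0, 0], [0, 0, 0], [0, 0, 0], [0, 0, 0], [0, 0, 0], [0, 0, 0], [0, 0, 0]])

```text
time_s: 19.6
position: [0.5929, 0.0565, 0.007]
tcp_rot: [3.141, 0.001, 1.343]
wrist_force: [-0.1, -8.3, 3.6]
grip_width: 0.0852
grasp_force: 4.1
```

```bash
python3 s.py
```

```text
t 19.6 [0.5929 0.0565 0.007 ] yaw 1.3435 F along -8.09 across 1.71 z 3.59 T [-1.257  0.006 -0.116] localy [0.0002 0.0725]
```

Request:
servo_tool(travel=[[0.0011, 0.0049, 0], [0.0011, 0.0049, 0], [0.0011, 0.0049, 0]], rot=[[0, 0, 0], [0, 0, 0], [0, 0, 0]])

```text
time_s: 19.9
position: [0.5932, 0.0579, 0.0071]
tcp_rot: [3.141, 0.001, 1.344]
wrist_force: [1.0, -9.4, 3.2]
grip_width: 0.0854
grasp_force: 4.2
```

```bash
python3 s.py
```

```text
t 19.9 [0.5932 0.0579 0.0071] yaw 1.3435 F along -8.93 across 3.02 z 3.19 T [-1.298 -0.037 -0.101] localy [0.0002 0.0739]
```

Request:
servo_tool(travel=[[0.0011, 0.0049, 0], [0.0011, 0.0049, 0]], rot=[[0, 0, 0], [0, 0, 0]])

```text
time_s: 20.1
position: [0.5935, 0.0589, 0.0071]
tcp_rot: [3.141, 0.001, 1.343]
wrist_force: [-0.2, -9.5, 2.5]
grip_width: 0.0854
grasp_force: 4.2
```

```bash
python3 s.py
```

```text
t 20.1 [0.5935 0.0589 0.0071] yaw 1.3435 F along -9.27 across 1.88 z 2.55 T [-1.291  0.008 -0.119] localy [0.0002 0.0749]
```

Request:
servo_tool(travel=[[0.0006, 0.0024, 0], [0.0006, 0.0024, 0]], rot=[[0, 0, 0], [0, 0, 0]])

```text
time_s: 20.3
position: [0.5936, 0.0594, 0.0071]
tcp_rot: [3.141, 0.001, 1.343]
wrist_force: [0.5, -8.7, 2.6]
grip_width: 0.0853
grasp_force: 4.2
```

```bash
python3 s.py
```

```text
t 20.3 [0.5936 0.0594 0.0071] yaw 1.3435 F along -8.34 across 2.36 z 2.61 T [-1.33   0.01  -0.097] localy [0.0002 0.0754]
```

Request:
servo_tool(travel=[[0.0006, 0.0024, 0], [0.0006, 0.0024, 0]], rot=[[0, 0, 0], [0, 0, 0]])

```text
time_s: 20.5
position: [0.5936, 0.0597, 0.0071]
tcp_rot: [3.141, 0.001, 1.344]
wrist_force: [-1.0, -12.1, 2.9]
grip_width: 0.0855
grasp_force: 6.0
```

```bash
python3 s.py
```

```text
t 20.5 [0.5936 0.0597 0.0071] yaw 1.3436 F along -12.06 across 1.71 z 2.92 T [-1.843  0.157 -0.099] localy [0.0002 0.0757]
```

Request:
servo_tool(travel=[[0.0006, 0.0024, 0]], rot=[[0, 0, 0]])

```text
time_s: 20.6
position: [0.5937, 0.0597, 0.0071]
tcp_rot: [3.141, 0.002, 1.344]
wrist_force: [-2.3, -13.4, 3.7]
grip_width: 0.0854
grasp_force: 7.0
```

```bash
python3 s.py
```

```text
t 20.6 [0.5937 0.0597 0.0071] yaw 1.3436 F along -13.54 across 0.75 z 3.72 T [-2.141  0.316  0.008] localy [0.0002 0.0758]
```

Request:
servo_tool(travel=[[0, 0, 0], [0, 0, 0], [0, 0, 0], [0, 0, 0], [0, 0, 0], [0, 0, 0]], rot=[[0, 0, 0], [0, 0, 0], [0, 0, 0], [0, 0, 0], [0, 0, 0], [0, 0, 0]])

```text
time_s: 21.2
position: [0.5936, 0.0597, 0.0071]
tcp_rot: [3.141, 0.002, 1.344]
wrist_force: [-1.3, -12.5, 3.5]
grip_width: 0.0853
grasp_force: 6.3
```

```bash
python3 s.py
```

```text
t 21.2 [0.5936 0.0597 0.0071] yaw 1.3435 F along -12.48 across 1.54 z 3.49 T [-1.912  0.212 -0.048] localy [0.0002 0.0757]
```

Request:
servo_tool(travel=[[-0.009, -0.039, 0], [-0.005, -0.02, 0.1], [0, 0, 0.3], [0, 0, 0.3], [0, 0, 0], [0, 0, 0]], rot=[[0, 0, 0], [0, 0, 0], [0, 0, 0], [0, 0, 0], [0, 0, 0], [0, 0, 0]])

```text
time_s: 21.8
position: [0.5924, 0.0549, 0.0778]
tcp_rot: [3.14, -0.001, 1.344]
wrist_force: [-0.1, 0.4, 0.2]
grip_width: 0.085
grasp_force: 0.0
```

```bash
python3 s.py
python3 - <<'E'
from h import *
o=env.get_obs(); a=-.2274; tgt=np.array([.5937,.0597])+.0301*np.array([-np.sin(a),np.cos(a)])
print(tgt,tgt-o["position"][:2],.0225-o["position"][2])
E
```

```text
t 21.8 [0.5924 0.0549 0.0778] yaw 1.3438 F along 0.38 across -0.16 z 0.16 T [0.018 0.001 0.028] localy [0.0001 0.0708]
[0.6004859 0.0890251] [0.00804039 0.03408002] -0.05530518649994864
```

Request:
servo_tool(travel=[[0.04, 0.17, 0], [0.04, 0.17, 0], [0, 0, -0.2], [0, 0, -0.2], [0, 0, -0.1], [0, 0, -0.05], [0, 0, 0], [0, 0, 0]], rot=[[0, 0, 0], [0, 0, 0], [0, 0, 0], [0, 0, 0], [0, 0, 0], [0, 0, 0], [0, 0, 0], [0, 0, 0]])

```text
time_s: 22.6
position: [0.6006, 0.0889, 0.0225]
tcp_rot: [3.141, -0.0, 1.344]
wrist_force: [-0.3, 0.0, -0.7]
grip_width: 0.0856
grasp_force: 0.0
```

```bash
python3 s.py
```

```text
t 22.6 [0.6006 0.0889 0.0225] yaw 1.3436 F along -0.04 across -0.35 z -0.72 T [0.013 0.032 0.018] localy [0.0004 0.1057]
```

Request:
servo_tool(travel=[[0, 0, 0], [0, 0, 0], [0, 0, 0], [0, 0, 0], [0, 0, 0]], rot=[[0, 0, 0], [0, 0, 0], [0, 0, 0], [0, 0, 0], [0, 0, 0]], fingers=150, force=25)

```text
time_s: 23.1
position: [0.6006, 0.0887, 0.0227]
tcp_rot: [3.14, -0.0, 1.344]
wrist_force: [-1.5, 0.4, 6.0]
grip_width: 0.0644
grasp_force: 27.8
```

```bash
python3 s.py
```

```text
t 23.1 [0.6006 0.0887 0.0227] yaw 1.3436 F along 0.09 across -1.51 z 5.97 T [0.044 0.229 0.015] localy [0.0004 0.1056]
```

Request:
servo_tool(travel=[[0, 0, 0.05], [0, 0, 0.2], [0, 0, 0.25], [0, 0, 0], [-0.02, -0.085, 0], [-0.04, -0.175, 0], [-0.02, -0.085, 0], [0, 0, -0.2], [0, 0, -0.15], [0, 0, -0.1], [0, 0, -0.05], [0, 0, 0]], rot=[[0, 0, 0], [0, 0, 0], [0, 0, 0], [0, 0, 0], [0, 0, 0], [0, 0, 0], [0, 0, 0], [0, 0, 0], [0, 0, 0], [0, 0, 0], [0, 0, 0], [0, 0, 0]])

```text
time_s: 24.3
position: [0.5919, 0.0542, 0.0217]
tcp_rot: [-3.141, 0.0, 1.344]
wrist_force: [0.1, 0.4, -0.4]
grip_width: 0.0646
grasp_force: 29.9
```

```bash
python3 s.py
```

```text
t 24.3 [0.5919 0.0542 0.0217] yaw 1.3438 F along 0.45 across -0.03 z -0.39 T [-0.021 -0.056  0.002] localy [-0.0002  0.07  ]
```

Request:
servo_tool(travel=[[0, 0, -0.006], [0, 0, 0]], rot=[[0, 0, 0], [0, 0, 0]])

```text
time_s: 24.5
position: [0.5922, 0.0543, 0.0215]
tcp_rot: [-3.141, 0.0, 1.344]
wrist_force: [-3.0, -0.5, 5.3]
grip_width: 0.0647
grasp_force: 30.5
```

```bash
python3 s.py
```

```text
t 24.5 [0.5922 0.0543 0.0215] yaw 1.3439 F along -1.11 across -2.8 z 5.29 T [0.012 0.508 0.017] localy [0.     0.0701]
```

Request:
servo_tool(travel=[[0, 0, 0], [0, 0, 0], [0, 0, 0], [0, 0, 0.1], [0, 0, 0.35], [-0.032, -0.136, 0], [-0.063, -0.273, 0], [-0.063, -0.273, 0], [-0.063, -0.273, 0], [-0.063, -0.273, 0], [-0.063, -0.273, 0], [-0.031, -0.136, 0]], rot=[[0, 0, 0], [0, 0, 0], [0, 0, 0], [0, 0, 0], [0, 0, 0], [0, 0, 0], [0, 0, 0], [0, 0, 0], [0, 0, 0], [0, 0, 0], [0, 0, 0], [0, 0, 0]], fingers=0)

```text
time_s: 25.7
position: [0.5539, -0.1115, 0.0667]
tcp_rot: [3.141, 0.0, 1.342]
wrist_force: [0.0, 0.7, 0.4]
grip_width: 0.0856
grasp_force: 0.0
```

Request:
servo_tool(travel=[[0, 0, 0], [0, 0, -0.15], [0, 0, -0.15], [0, 0, -0.12], [0, 0, -0.1], [0, 0, -0.07], [0, 0, 0], [0, 0, 0]], rot=[[0, 0, 0], [0, 0, 0], [0, 0, 0], [0, 0, 0], [0, 0, 0], [0, 0, 0], [0, 0, 0], [0, 0, 0]])

```text
time_s: 26.5
position: [0.5545, -0.1095, 0.0074]
tcp_rot: [-3.142, -0.0, 1.344]
wrist_force: [0.2, -0.3, 1.0]
grip_width: 0.0856
grasp_force: 0.0
```

```bash
python3 s.py
```

```text
t 26.5 [ 0.5545 -0.1095  0.0074] yaw 1.3437 F along -0.21 across 0.27 z 0.98 T [-0.062  0.026  0.015] localy [ 0.0002 -0.0979]
```

Request:
servo_tool(travel=[[0.0113, 0.0487, 0], [0.0113, 0.0487, 0], [0.0113, 0.0487, 0], [0.0113, 0.0487, 0], [0.0113, 0.0487, 0], [0.0113, 0.0487, 0], [0.0113, 0.0487, 0], [0.0113, 0.0487, 0], [0.0113, 0.0487, 0], [0.0113, 0.0487, 0], [0.0113, 0.0487, 0], [0.0113, 0.0487, 0]], rot=[[0, 0, 0], [0, 0, 0], [0, 0, 0], [0, 0, 0], [0, 0, 0], [0, 0, 0], [0, 0, 0], [0, 0, 0], [0, 0, 0], [0, 0, 0], [0, 0, 0], [0, 0, 0]])

```text
time_s: 27.7
position: [0.5679, -0.0513, 0.0074]
tcp_rot: [-3.142, 0.001, 1.344]
wrist_force: [-3.0, -8.5, 2.5]
grip_width: 0.0852
grasp_force: 4.2
```

Request:
servo_tool(travel=[[0.0113, 0.0487, 0], [0.0113, 0.0487, 0], [0.0113, 0.0487, 0], [0.0113, 0.0487, 0], [0.0113, 0.0487, 0], [0.0113, 0.0487, 0], [0.0113, 0.0487, 0], [0.0113, 0.0487, 0], [0.0113, 0.0487, 0], [0.0113, 0.0487, 0], [0.0113, 0.0487, 0], [0.0113, 0.0487, 0]], rot=[[0, 0, 0], [0, 0, 0], [0, 0, 0], [0, 0, 0], [0, 0, 0], [0, 0, 0], [0, 0, 0], [0, 0, 0], [0, 0, 0], [0, 0, 0], [0, 0, 0], [0, 0, 0]])

```text
time_s: 28.9
position: [0.5815, 0.0072, 0.0074]
tcp_rot: [3.142, 0.001, 1.344]
wrist_force: [-2.3, -8.4, 3.2]
grip_width: 0.0857
grasp_force: 4.2
```

Request:
servo_tool(travel=[[0.0113, 0.0487, 0], [0.0113, 0.0487, 0], [0.0045, 0.0195, 0], [0.0023, 0.0097, 0], [0, 0, 0], [0, 0, 0]], rot=[[0, 0, 0], [0, 0, 0], [0, 0, 0], [0, 0, 0], [0, 0, 0], [0, 0, 0]])

```text
time_s: 29.5
position: [0.5844, 0.0199, 0.0074]
tcp_rot: [3.142, 0.001, 1.344]
wrist_force: [-1.7, -5.7, 3.0]
grip_width: 0.0858
grasp_force: 2.9
```

```bash
python3 s.py
```

```text
t 29.5 [0.5844 0.0199 0.0074] yaw 1.3438 F along -5.96 across -0.38 z 3.0 T [-0.849  0.3    0.092] localy [0.0002 0.0349]
```

Final should be about 43.1. Approaching slowly.

Request:
servo_tool(travel=[[0.0023, 0.0097, 0], [0.0023, 0.0097, 0], [0.0023, 0.0097, 0], [0.0023, 0.0097, 0], [0.0023, 0.0097, 0], [0.0011, 0.0049, 0], [0.0011, 0.0049, 0], [0.0011, 0.0049, 0], [0.0006, 0.0024, 0], [0.0006, 0.0024, 0]], rot=[[0, 0, 0], [0, 0, 0], [0, 0, 0], [0, 0, 0], [0, 0, 0], [0, 0, 0], [0, 0, 0], [0, 0, 0], [0, 0, 0], [0, 0, 0]])

```text
time_s: 30.5
position: [0.5859, 0.0265, 0.0074]
tcp_rot: [-3.142, 0.001, 1.344]
wrist_force: [-3.2, -7.4, 3.2]
grip_width: 0.0855
grasp_force: 4.2
```

```bash
python3 s.py
```

```text
t 30.5 [0.5859 0.0265 0.0074] yaw 1.3438 F along -7.89 across -1.44 z 3.21 T [-1.181  0.454  0.088] localy [0.0002 0.0416]
```

Request:
servo_tool(travel=[[0.0006, 0.0024, 0], [0.0006, 0.0024, 0], [0.0006, 0.0024, 0]], rot=[[0, 0, 0], [0, 0, 0], [0, 0, 0]])

```text
time_s: 30.8
position: [0.5861, 0.0272, 0.0074]
tcp_rot: [-3.142, 0.001, 1.344]
wrist_force: [-2.8, -8.5, 3.1]
grip_width: 0.0856
grasp_force: 4.2
```

```bash
python3 s.py
```

```text
t 30.8 [0.5861 0.0272 0.0074] yaw 1.3437 F along -8.88 across -0.83 z 3.06 T [-1.196  0.483  0.094] localy [0.0002 0.0424]
```

Request:
servo_tool(travel=[[0.0006, 0.0024, 0], [0.0006, 0.0024, 0]], rot=[[0, 0, 0], [0, 0, 0]])

```text
time_s: 31.0
position: [0.5862, 0.0276, 0.0075]
tcp_rot: [-3.142, 0.001, 1.344]
wrist_force: [-3.5, -7.7, 3.1]
grip_width: 0.0856
grasp_force: 4.2
```

```bash
python3 s.py
```

```text
t 31.0 [0.5862 0.0276 0.0075] yaw 1.3438 F along -8.31 across -1.65 z 3.09 T [-1.17   0.454  0.132] localy [0.0002 0.0428]
```

Request:
servo_tool(travel=[[0.0006, 0.0024, 0]], rot=[[0, 0, 0]])

```text
time_s: 31.1
position: [0.5863, 0.0279, 0.0074]
tcp_rot: [-3.141, 0.001, 1.344]
wrist_force: [-3.7, -9.7, 3.7]
grip_width: 0.0854
grasp_force: 5.0
```

```bash
python3 s.py
```

```text
t 31.1 [0.5863 0.0279 0.0074] yaw 1.3438 F along -10.31 across -1.4 z 3.67 T [-1.445  0.53   0.061] localy [0.0002 0.0431]
```

Request:
servo_tool(travel=[[0.0006, 0.0024, 0], [0, 0, 0]], rot=[[0, 0, 0], [0, 0, 0]])

```text
time_s: 31.3
position: [0.5863, 0.0279, 0.0075]
tcp_rot: [-3.142, 0.002, 1.344]
wrist_force: [-3.6, -9.6, 3.8]
grip_width: 0.0856
grasp_force: 5.3
```

```bash
python3 s.py
```

```text
t 31.3 [0.5863 0.0279 0.0075] yaw 1.3437 F along -10.18 across -1.34 z 3.78 T [-1.529  0.567  0.077] localy [0.0002 0.0431]
```

Request:
servo_tool(travel=[[0.0006, 0.0024, 0], [0.0002, 0.001, 0], [0, 0, 0]], rot=[[0, 0, 0], [0, 0, 0], [0, 0, 0]])

```text
time_s: 31.6
position: [0.5863, 0.028, 0.0074]
tcp_rot: [-3.141, 0.002, 1.344]
wrist_force: [-4.6, -12.3, 3.9]
grip_width: 0.0854
grasp_force: 6.7
```

```bash
python3 s.py
```

```text
t 31.6 [0.5863 0.028  0.0074] yaw 1.3437 F along -13.02 across -1.72 z 3.89 T [-1.937  0.759  0.047] localy [0.0002 0.0432]
```

Request:
servo_tool(travel=[[0, 0, 0], [0, 0, 0], [0, 0, 0], [0, 0, 0], [0, 0, 0], [0, 0, 0]], rot=[[0, 0, 0], [0, 0, 0], [0, 0, 0], [0, 0, 0], [0, 0, 0], [0, 0, 0]])

```text
time_s: 32.2
position: [0.5863, 0.028, 0.0074]
tcp_rot: [-3.141, 0.002, 1.344]
wrist_force: [-3.8, -12.9, 2.9]
grip_width: 0.0853
grasp_force: 6.7
```

```bash
python3 s.py
```

```text
t 32.2 [0.5863 0.028  0.0074] yaw 1.3437 F along -13.44 across -0.87 z 2.91 T [-1.905  0.649  0.069] localy [0.0002 0.0432]
```

Pitches are 32.6 and 32.5 mm, so they agree. Backing off and checking.

Request:
servo_tool(travel=[[-0.009, -0.039, 0], [-0.005, -0.02, 0.1], [0, 0, 0.3], [0, 0, 0.4], [-0.05, -0.2, 0.3], [-0.05, -0.2, 0.3], [0, 0, 0], [0, 0, 0]], rot=[[0, 0, 0], [0, 0, 0], [0, 0, 0], [0, 0, 0], [0, 0, 0], [0, 0, 0], [0, 0, 0], [0, 0, 0]])

```text
time_s: 33.0
position: [0.5753, -0.0171, 0.1482]
tcp_rot: [3.14, -0.0, 1.343]
wrist_force: [-0.1, 0.4, -1.2]
grip_width: 0.0853
grasp_force: 0.0
```

Run:
```python
from h import *
im=env.snapshot("wrist"); cv2.imwrite("pics/w6.png",cv2.resize(cv2.convertScaleAbs(im[:,:,::-1],alpha=1.5,beta=15),(784,588),interpolation=cv2.INTER_CUBIC))
```

```text
(no output)
```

View pics/w6.png

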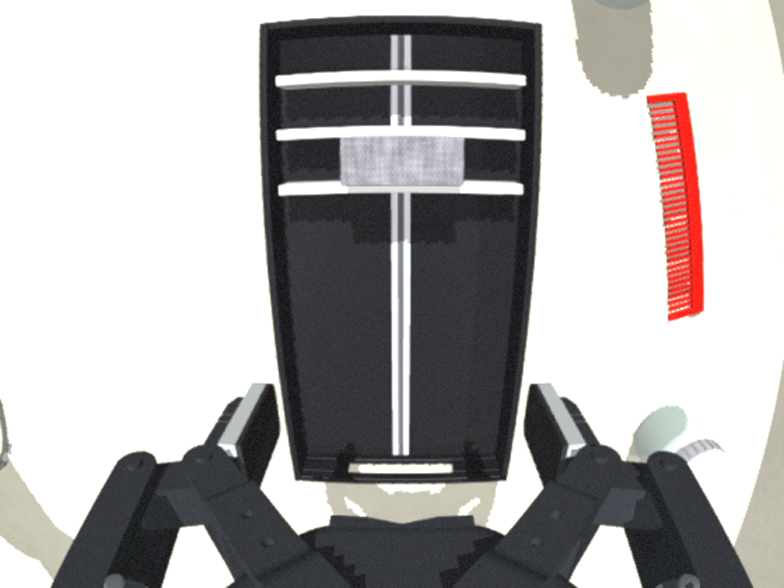

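The picture shows three dividers square and evenly spaced (rows 80, 133, 188), with the block standing in bay 3 at (402,161). The comb is undisturbed and the robot is clear. Handing in.

```bash
python3 -c "
from bench import env
print(env.close_job())"
```

```text
the job is handed in; nothing more can be done
None
```

Job handed in at about 33 s: all three dividers were pressed square against the block one bay at a time (measured spacing 32.6 and 32.5 mm), and the block is standing in the third bay with the lamp, jars and comb never touched; no pass or fail verdict came back.

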